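# Index the sample turntable to the frame offcut

## Robot

A 6-joint arm with a two-finger parallel gripper is mounted at the origin on the work surface. World frame = base frame: x ahead of the robot, y to its left, z up, the work surface at z = 0. Lengths are in m, angles in rad, forces in N, time in s.
With the tool pointing down it reaches from about 0.3 to 0.85 m from the base axis. Payload 4.2 kg.
Tool frame: the origin (TCP) lies at the very end of the fingers, on their centre line; the grasp point (between the pads) lies 19 mm behind it (arm.grasp_offset is the distance from the TCP to the grasp point, in m); z points along the fingers, y is the line along which they close (so a half turn about z gives the same grasp; the last joint's range is limited). The gripper opens to 91 mm and grips with 3 to 60 N. Pads are 32 mm wide; open, the fingers measure 118 mm over their backs; the gripper's body (76 mm by 178 mm) begins 60 mm behind the grasp point.
Start: joints at [1.14, 0.32, 1.565, -0, 1.257, -0.02], TCP at [0.23, 0.527, 0.214] pointing down, gripper open.
Joint ranges: [-3.11, 3.11], [-0.84, 2.01], [0.21, 2.61], [-1.34, 4.49], [0.05, 2.63], [-2.56, 2.56]. Speed limits (rad/s): [2.57, 2.57, 3.14, 3.14, 3.14, 3.14].

## Interface

Orientations are given as a unit quaternion [w, x, y, z].
In Python, from workcell import arm gives the robot as it stands.
- The arm moves only by the shell command python3 -m inch 'ROWS' [FORCE]. ROWS is a JSON object of lists of equal length, an entry for each row: "claw": the opening, from -1 (shut) to 1 (fully open); "dp": the shift along the tool's x, y, z in cm, a list of three; "dr": the turn, a rotation vector about the tool's x, y, z in degrees, a list of three. A call has 1 to 12 rows; each row shifts and turns the commanded pose from where the row before left it, along the tool's axes as they then stand; what a row does not reach is not made up. A row lasts 1/10 s, in which the tool goes at most 50 mm and 8.59 degrees, less where a joint would pass 70% of its speed; a pose out of reach is approached as far as the arm can. A call with a gripper value outside its range is refused whole. The fingers move at their own pace and stop on an object; FORCE is the grip in N (left out, the last holds). Time passes only in rows, so rows that do not move let the fingers close. It gives the time, the measured TCP pose, the force, the opening and the grip force at its end, in the units of the state.
- arm.state(): the state, without advancing time (a new reading comes with each control period).
- arm.snapshot(name): name is "scene" or "top" or "wrist"; returns a dict with "img" (384x512x3 uint8, red, green, blue), "K" (3x3 intrinsics, pixels), "xyz" and "attitude" of the camera in the world. Camera axes: x right, y up, looking along -z (the intrinsics and any distortion apply to the point x, -y, -z); pixel columns grow to the right and rows downward; lengths in m; the calibration is good to about 2 mm. A picture is of the moment at which its call begins. There is no depth.
- arm.job_done(): hands the job in; it is judged then, once.
Trained networks look in a picture, given as the dict that the camera call returned (one of the last four; its "shot" number tells which), for a name from the list of things; names that differ only in an ending like _2 or _b are one class to them, and where a whole thing is asked for, a point or a joint stands for the part that bears it (a point fixed in the world has none). Each returns a list of dicts, best first, with "score" (0 to 1); they miss things now and then, are a little off and sometimes report something else, mostly with a low value. They report only what shows in the picture. A call takes as long as a camera call.
- arm.spot_in(picture, name): "pixel" ([row, column] in pixels, amid what is visible of it).
- arm.cut_out(picture, name): "mask" (384x512 bool, what is visible of it) and "pixel" ([row, column] in pixels, amid what is visible of it).
- arm.tip_of(picture, name): "pixel" ([row, column] in pixels: a listed point, or the origin of a listed thing).
The state is a dict: "time_s": time; "q": joint angles; "joint_vel": joint speeds; "joint_torque": joint torques, N m; "tool_pos": TCP position; "orientation": TCP orientation; "force": force on the tool from outside, world axes, zero at the start; "moment": the same for the moment, N m; "opening": opening from 0.0 (shut) to 1.0 (fully open); "grip_force": force on a finger pad.
Only numpy, scipy, OpenCV 4.12 (cv2) and the standard library are available. Lean on these libraries where they do the work, as an engineer would, in place of code of your own. Each camera call takes 0.05 s, during which the arm holds its last target. There are 200 camera calls.

## Task

First press in the black knob at the hub of the tilted handle turntable and, with it held in, turn the table to the neighbouring stop that brings the open stirrup-shaped loop handle round to the side where the upright white window-frame offcut stands. Let go so that the knob springs fully out and the table is locked in that stop, and leave the loose things on the counter where they lie.

Things in the scene. Friction and masses are not known exactly. Their poses are not given: they have to be found in the camera images.
- turntable: Fixed dark steel stand, foot 220 mm across; origin on the counter under its centre, z up. Its +x side faces roughly away from the robot, its +y is its left seen from the robot. It carries a steel disc tilted 25 degrees, low side at the stand's +x; the centre of the disc's underside lies 120 mm straight above this origin.
- disc_centre (a point): Centre of the disc's underside, on its tilted axis (along z, outward). Steel disc 330 mm across, 4 mm thick; lowest rim 50 mm, highest 194 mm above the counter. Four satin chrome handles lie radially on it, 90 degrees apart, from 65 to 135-180 mm from the axis, none over 40 mm high: open stirrup loop (on x), doglegged bar (y), straight bar (-x), short stem with ball end (-y); turns with the disc.
- disc (a joint): Turn of the disc (rad), 0 at the start, grows counter-clockwise seen from above, no end stops. Stops every 1.571 rad, about 0.05 play either way. Locked while the knob is out. With the knob in, it turns against a detent of about 0.12 N m that is greatest between stop and midway; let go within about 0.4 rad of a stop, it runs in by itself within a second and the knob pops out.
- knob (a joint): How far the hub knob is pressed in along the disc's axis (m): 0 fully out (where its spring holds it, and the table is locked), 0.014 fully in. The stop is released from 0.011 on. The spring pushes back with about 4 N at 0 and 10 N at 0.014. If let go between stops it stays part way in.
- knob_grip (a point): Centre of the hub knob's black grip bar, which turns with the disc. Bar 54 mm long (x; at the start along the loop and straight handles), 20 mm wide over its flat sides (y), 36 mm high (z, out along the axis, 25 degrees off vertical). Centre 64 mm from the disc's underside: at the start 27 mm to the stand's +x of its origin, 178 mm high. Stem 22 mm across; hub collar 60 mm across, 16 mm high.
- loop_tip (a point): Middle of the end bar of the stirrup-shaped loop handle (78 mm wide outside, the only open loop), 165 mm from the disc's axis and 22 mm above the disc's underside; turns with the disc. At the start it points to the low side (the stand's +x).
- frame_offcut: Upright offcut of hollow white plastic window-frame profile, 60 x 40 mm and 138 mm high on a small steel plate, fixed on the counter 235 mm from the stand's origin, at the stand's left (+y) or right (-y); origin at the centre of its underside. A round metal tin stands on the other side.
- putty_tin: Round steel tin, 72 mm across and 100 mm high, fixed on the counter 235 mm from the stand's origin, on the other side from the frame offcut; origin at the centre of its underside.
- mallet: Loose bystander: mallet, black rubber head (68 mm across, 85 mm high) standing on its face, origin under the head's centre; tan hardwood shaft 24 mm thick along its own -x to 280 mm.
- drip_cap: Loose bystander: white plastic drip cap end, 50 x 32 x 31 mm, origin at the centre of its underside; near the front left of the stand.
- bead_clip: Loose bystander: aluminium bead clip of Z-like section, 45 x 22 x 24 mm, origin at the centre of its underside; near the front right of the stand.
- suction_lifter: Loose bystander: glazier's suction lifter, 110 mm across, 79 mm high, origin at the centre of its underside.
- packer_pack: Loose bystander: grey plastic packer, 100 x 28 x 18 mm, origin at the centre of its underside.

How it is judged:
By the outcome, as a careful person would: the job done as asked, in the order asked, and still so for the second after the job is handed in, with the robot touching nothing.
It also fails if it takes over 35 s, if anything falls off the work surface, if the arm or the gripper's body presses on something with over 40 N, if the wrist force passes 120 N, or if a joint passes its speed limit or range.

## Working session

There is one attempt and no reset: what is moved stays moved. The work goes in short steps, Python scripts to look and compute and a shell command to move; the robot and the scene stay as the last step left them, time stands still between calls to the robot, and variables do not carry over. Pictures are saved under pics/ and viewed, at most 10 in all, crops included, and the job is handed in when it is done.

```bash
mkdir -p pics; cat > h.py <<'E'
import numpy as np, cv2
from scipy.spatial.transform import Rotation as R
from workcell import arm
def Rq(q): return R.from_quat([q[1],q[2],q[3],q[0]])
def ray(p,pix):
    K=np.array(p["K"]);d=np.linalg.inv(K)@[pix[1],pix[0],1.]
    A=att(p);v=A@np.array([d[0],-d[1],-1.]);return np.array(p["xyz"]),v/np.linalg.norm(v)
def att(p):
    a=np.array(p["attitude"]);return Rq(a).as_matrix() if a.size==4 else a.reshape(3,3)
def proj(p,X):
    c=att(p).T@(np.array(X)-p["xyz"]);K=np.array(p["K"]);u=K@[c[0]/-c[2],-c[1]/-c[2],1];return u[1],u[0]
def tri(rs):
    M=sum(np.eye(3)-np.outer(v,v) for o,v in rs);b=sum((np.eye(3)-np.outer(v,v))@o for o,v in rs)
    X=np.linalg.solve(M,b);return X,[np.linalg.norm((np.eye(3)-np.outer(v,v))@(X-o)) for o,v in rs]
E
python3 - <<'E'
from h import *
names=["turntable","disc_centre","knob_grip","loop_tip","frame_offcut","putty_tin","mallet","drip_cap","bead_clip","suction_lifter","packer_pack"]
P={n:arm.snapshot(n) for n in("scene","top")}
print({k:v for k,v in P["scene"].items() if k!="img"})
for n,p in P.items(): cv2.imwrite(f"pics/{n}0.png",p["img"][:,:,::-1])
for nm in names:
    t={n:arm.tip_of(p,nm) for n,p in P.items()}
    print(nm,{n:[(np.round(r["pixel"]).tolist(),round(r["score"],2)) for r in v[:2]] for n,v in t.items()},end=" ")
    if all(t.values()):
        X,e=tri([ray(P[n],t[n][0]["pixel"]) for n in P]);print(X.round(4),np.round(e,4))
    else: print()
print(arm.state())
E
```

```text
{'K': array([[354.51188948,   0.        , 249.92653621],
       [  0.        , 354.51188948, 192.46473296],
       [  0.        ,   0.        ,   1.        ]]), 'xyz': array([1.1125276 , 0.61198899, 1.06516925]), 'attitude': array([0.32841665, 0.12847298, 0.33011842, 0.87559067]), 'shot': 1}
turntable {'scene': [([206.0, 235.0], 0.73)], 'top': [([188.0, 287.0], 0.83)]} [ 0.5658 -0.1006 -0.0246] [0.0096 0.0096]
disc_centre {'scene': [([181.0, 233.0], 0.93)], 'top': [([183.0, 284.0], 0.6), ([239.0, 155.0], 0.37)]} [ 0.5748 -0.0834  0.1371] [0.002 0.002]
knob_grip {'scene': [([175.0, 224.0], 0.5)], 'top': [([174.0, 287.0], 0.47)]} [ 0.603  -0.0942  0.1753] [0.0015 0.0015]
loop_tip {'scene': [], 'top': [([151.0, 292.0], 0.77)]} 
frame_offcut {'scene': [([166.0, 214.0], 0.6)], 'top': [([203.0, 341.0], 0.9), ([229.0, 385.0], 0.71)]} [ 0.5025 -0.3221 -0.0098] [0.0114 0.0114]
putty_tin {'scene': [([248.0, 262.0], 0.76)], 'top': [([174.0, 228.0], 0.78)]} [0.6257 0.1379 0.0073] [0.002 0.002]
mallet {'scene': [([133.0, 204.0], 0.71)], 'top': [([230.0, 381.0], 0.61)]} [ 0.4054 -0.4916  0.0153] [
[... 412 characters left out ...]
top': []} 
{'time_s': 1.2, 'q': array([ 1.13999835e+00,  3.19621849e-01,  1.56448874e+00,  6.94825429e-06,
        1.25740253e+00, -1.99761720e-02]), 'joint_vel': array([-0.00036487,  0.00225086,  0.00072505, -0.00020873,  0.00094265,
        0.00030387]), 'joint_torque': array([ 2.09316245e-04, -4.12370253e+01, -2.32228589e+01,  7.29478989e-02,
        3.81668389e-02, -2.56289752e-05]), 'tool_pos': array([0.22962761, 0.52718272, 0.21396776]), 'orientation': array([5.66577190e-06, 2.03970487e-01, 9.78977037e-01, 3.94992008e-05]), 'force': array([-0.45905049, -0.34319497,  0.24856217]), 'moment': array([ 0.00093979, -0.0182002 , -0.05188166]), 'grip_force': 0.0, 'opening': 1.0001964975833255}
```

View pics/scene0.png

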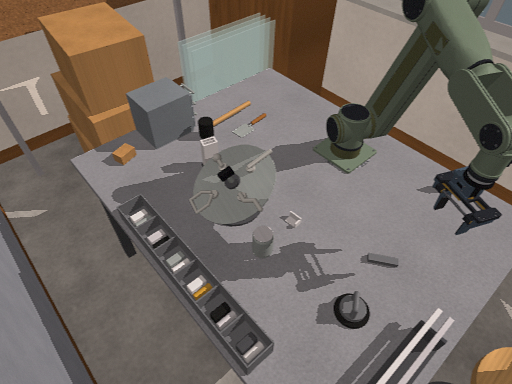

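View pics/top0.png

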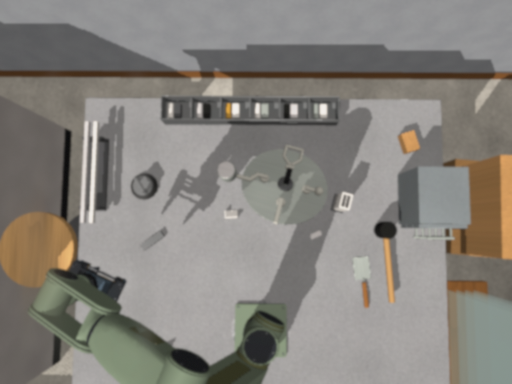

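The scene view shows the disc centred near (185,233) and the putty tin at (240,262). The white frame offcut stands behind it at about (148,209). In the top view the hub knob is near (180,286), the loop points away from the robot at (153,292), the tin is at (170,228) and the offcut at (203,343). The offcut is therefore on the stand's right (-y), so the disc has to turn -90° (clockwise). I'm moving up and over for wrist views.

```bash
python3 -m inch '{"claw":[1,1,1,1,1,1,1,1,1,1,1,1],"dp":[[0,0,-5],[0,0,-5],[0,0,-5],[0,0,-5],[-4,-2.6,0],[-4,-2.6,0],[-4,-2.6,0],[-4,-2.6,0],[-4,-2.6,0],[-4,-2.6,0],[-4,-2.6,0],[-4,-2.6,0]],"dr":[[0,0,0],[0,0,0],[0,0,0],[0,0,0],[0,0,0],[0,0,0],[0,0,0],[0,0,0],[0,0,0],[0,0,0],[0,0,0],[0,0,0]]}' 40
python3 -m inch '{"claw":[1,1,1,1,1,1,1,1,1],"dp":[[-4,-2.6,0],[-4,-2.6,0],[-4,-2.6,0],[-4,-2.6,0],[-4,-2.6,0],[-4,-2.6,0],[-4,-2.6,0],[0,0,0],[0,0,0]],"dr":[[0,0,0],[0,0,0],[0,0,0],[0,0,0],[0,0,0],[0,0,0],[0,0,0],[0,0,0],[0,0,0]]}'
cat > w.py <<'E'
from h import *
import sys,pickle
p=arm.snapshot("wrist");n=sys.argv[1]
cv2.imwrite(f"pics/w{n}.png",p["img"][:,:,::-1])
pts={}
for nm in ["turntable","disc_centre","knob_grip","loop_tip","frame_offcut","putty_tin","drip_cap","bead_clip"]:
    r=arm.tip_of(p,nm);print(nm,[(np.round(x["pixel"]).tolist(),round(x["score"],2)) for x in r[:2]])
    if r: pts[nm]=r[0]["pixel"]
pickle.dump((p,pts),open(f"w{n}.pkl","wb"))
s=arm.state();print(s["time_s"],s["q"].round(3),s["tool_pos"].round(4),s["orientation"].round(4),p["xyz"])
E
python3 w.py 1
```

```text
time_s: 2.4
tool_pos: [0.4406, 0.2069, 0.4142]
orientation: [0.0, 0.204, 0.979, 0.0]
force: [0.5, 0.7, 0.4]
opening: 1.003
grip_force: 0.0
time_s: 3.3
tool_pos: [0.6242, -0.0707, 0.4129]
orientation: [-0.001, 0.205, 0.979, 0.0]
force: [-0.5, 0.2, -0.1]
opening: 0.995
grip_force: 0.0
turntable [([128.0, 237.0], 0.57)]
disc_centre [([129.0, 230.0], 0.55), ([106.0, 361.0], 0.33)]
knob_grip [([153.0, 231.0], 0.77), ([128.0, 4.0], 0.54)]
loop_tip [([214.0, 249.0], 0.88)]
frame_offcut [([143.0, 119.0], 0.61)]
putty_tin [([105.0, 359.0], 0.6)]
drip_cap [([13.0, 321.0], 0.84)]
bead_clip [([53.0, 123.0], 0.73)]
3.75 [-0.129  0.369  1.003  0.     1.769 -1.29 ] [ 0.6236 -0.0693  0.4145] [4.000e-04 2.035e-01 9.791e-01 1.000e-04] [ 0.55209299 -0.03884943  0.58453085]
```

View pics/w1.png

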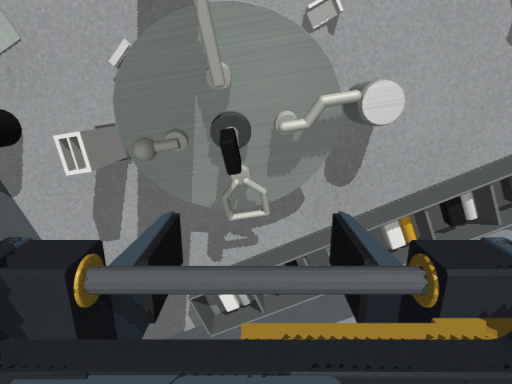

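The wrist view shows the hub knob at about (153,231), with the bar running from the collar at (130,231) to its top at (165,232). The loop tip is at (214,249), the ball end at (146,145), the dogleg on the tin side and the offcut at (150,72). I'll tilt and approach for the second wrist view.

```bash
python3 -m inch '{"claw":[1,1,1,1,1,1,1],"dp":[[-2.6,-1.5,3],[-2.6,-1.4,3],[0,0,2],[0,0,0],[0,0,0],[0,0,0],[0,0,0]],"dr":[[0,0,0],[0,0,0],[0,8.3,0],[0,8.3,0],[0,8.4,0],[0,0,0],[0,0,0]]}'
python3 w.py 2
cat > fit.py <<'E'
from h import *
import pickle,sys
from scipy.optimize import least_squares
V=[pickle.load(open(f"w{n}.pkl","rb")) for n in sys.argv[1:]]
for nm in ["disc_centre","knob_grip","loop_tip","frame_offcut","putty_tin"]:
    rs=[ray(p,t[nm]) for p,t in V if nm in t]
    if len(rs)>1: X,e=tri(rs);print(nm,X.round(4),np.round(e,4))
def model(q):
    M=R.from_euler("z",q[2]);o=np.array([q[0],q[1],0]);a=np.array([np.sin(np.radians(25)),0,np.cos(np.radians(25))]);u=np.array([a[2],0,-a[0]])
    D=np.array([0,0,.12]);L=dict(disc_centre=D,knob_grip=D+.064*a,loop_tip=D+.165*u+.022*a,frame_offcut=[0,-.235,0],putty_tin=[0,.235,0],turntable=[0,0,0])
    return {k:o+M.apply(v) for k,v in L.items()}
def res(q):
    m=model(q);return np.concatenate([np.subtract(proj(p,m[k]),t[k]) for p,t in V for k in m if k in t])
f=least_squares(res,[.566,-.1,-.26],loss="soft_l1",f_scale=3)
m=model(f.x);print("fit",f.x.round(4));[print(k,v.round(4)) for k,v in m.items()]
print([(k,np.round(np.subtract(proj(p,m[k]),t[k])).tolist()) for p,t in V for k in m if k in t])
E
python3 fit.py 1 2
```

```text
time_s: 4.45
tool_pos: [0.6608, -0.1174, 0.3317]
orientation: [-0.212, 0.199, 0.956, 0.044]
force: [-0.7, 0.6, 0.4]
opening: 0.998
grip_force: 0.0
turntable [([184.0, 249.0], 0.86)]
disc_centre [([166.0, 250.0], 0.94)]
knob_grip [([175.0, 250.0], 0.6)]
loop_tip []
frame_offcut [([206.0, 119.0], 0.87)]
putty_tin [([164.0, 384.0], 0.87)]
drip_cap [([83.0, 335.0], 0.63)]
bead_clip []
4.9 [-0.231  0.728  0.643  0.093  2.196 -1.353] [ 0.6595 -0.117   0.3355] [-0.2107  0.199   0.9561  0.0441] [ 0.66149749 -0.11733793  0.52071428]
disc_centre [ 0.5703 -0.0877  0.1272] [0.0012 0.0012]
knob_grip [ 0.5956 -0.0945  0.1898] [0.0011 0.0011]
frame_offcut [ 0.5126 -0.3149 -0.0123] [0.0012 0.0012]
putty_tin [0.6321 0.1347 0.0071] [0.0022 0.0022]
fit [ 0.5708 -0.0879 -0.2584]
disc_centre [ 0.5708 -0.0879  0.12  ]
knob_grip [ 0.597  -0.0948  0.178 ]
loop_tip [ 0.7244 -0.1285  0.0702]
frame_offcut [ 0.5108 -0.3151  0.    ]
putty_tin [0.6309 0.1393 0.    ]
turntable [ 0.5708 -0.0879  0.    ]
[('disc_centre', [0.0, 1.0]), ('knob_grip', [-0.0, 0.0]), ('loop_tip', [2.0, 0.0]), ('frame_offcut', [0.0, -4.0]), ('putty_tin', [-1.0, 2.0]), ('turntable', [-4.0, -1.0]), ('disc_centre', [2.0, -1.0]), ('knob_grip', [3.0, 1.0]), ('frame_offcut', [-2.0, -3.0]), ('putty_tin', [-1.0, -1.0]), ('turntable', [-0.0, 2.0])]
```

View pics/w2.png

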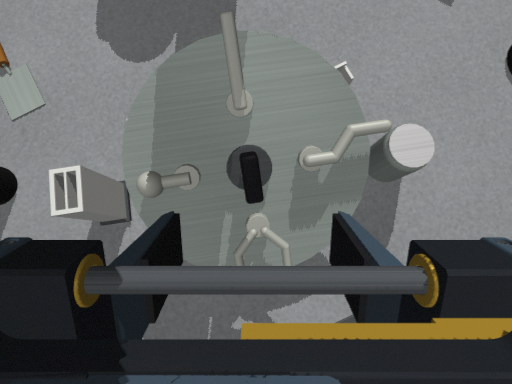

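The tilted wrist view shows the knob bar centred at about (177,252), with the collar, the stem and the four handles where the model puts them. The model fit agrees to within a few pixels, with stand yaw -0.258. Next I'll work out the deltas to the pre-grasp pose.

```bash
cat > d.py <<'E'
from h import *
import sys
yaw=-.2584+np.radians(float(sys.argv[2]));h=float(sys.argv[1]) # h: grasp point height over knob centre
M=R.from_euler("z",-.2584);t=np.radians(25);a=M.apply([np.sin(t),0,np.cos(t)])
T=R.from_rotvec(np.radians(float(sys.argv[2]))*a)*R.from_matrix(np.c_[M.apply([-np.cos(t),0,np.sin(t)]),M.apply([0,1,0]),-a])
k=np.array([.597,-.0948,.178])
s=arm.state();C=Rq(s["orientation"]);g=k+a*(h-.019)
print("turn first dr",np.degrees((C.inv()*T).as_rotvec()).round(2),"then dp cm (new axes)",(100*T.inv().apply(g-s["tool_pos"])).round(2),s["time_s"],s["force"].round(1),s["q"].round(2),s["opening"])
E
python3 d.py 0.08 0
```

```text
turn first dr [ 3.7   0.14 -7.89] then dp cm (new axes) [-0.67  0.55 10.97] 4.9 [-0.   0.3  0.2] [-0.23  0.73  0.64  0.09  2.2  -1.35] 0.9975526556501647
```

```bash
python3 -m inch '{"claw":[0.2,0.2,0.2,0.2,0.2,0.2,0.2,0.2],"dp":[[0,0,0],[0,0,0],[-0.7,0.5,3],[0,0,3],[0,0,3],[0,0,2],[0,0,0],[0,0,0]],"dr":[[1.8,0,-4],[1.9,0,-3.9],[0,0,0],[0,0,0],[0,0,0],[0,0,0],[0,0,0],[0,0,0]]}'
python3 w.py 3; python3 fit.py 1 2 3; python3 d.py 0.003 0
```

```text
time_s: 5.7
tool_pos: [0.6227, -0.1023, 0.2322]
orientation: [-0.214, 0.126, 0.968, 0.028]
force: [0.3, 0.4, -0.3]
opening: 0.597
grip_force: 0.0
turntable [([200.0, 254.0], 0.94)]
disc_centre [([183.0, 258.0], 0.83)]
knob_grip []
loop_tip [([334.0, 257.0], 0.8)]
frame_offcut [([199.0, 91.0], 0.83)]
putty_tin [([198.0, 424.0], 0.8)]
drip_cap []
bead_clip []
6.15 [-0.195  0.656  1.031  0.028  1.889 -1.505] [ 0.6228 -0.1024  0.2314] [-0.2143  0.1259  0.9682  0.0278] [ 0.62305538 -0.10207329  0.42116282]
disc_centre [ 0.5706 -0.0874  0.1269] [0.0016 0.0007 0.0009]
knob_grip [ 0.5956 -0.0945  0.1898] [0.0011 0.0011]
loop_tip [ 0.7247 -0.1282  0.0613] [0.0012 0.0012]
frame_offcut [ 0.5131 -0.3118 -0.0036] [0.002  0.0017 0.0021]
putty_tin [0.6311 0.1342 0.0085] [0.0017 0.003  0.0018]
fit [ 0.5705 -0.0875 -0.2566]
disc_centre [ 0.5705 -0.0875  0.12  ]
knob_grip [ 0.5967 -0.0944  0.178 ]
loop_tip [ 0.7241 -0.1278  0.0702]
frame_offcut [ 0.5109 -0.3148  0.    ]
putty_tin [0.6301 0.1398 0.    ]
turntable [ 0.5705 -0.0875  0.    ]
[('disc_centre', [-0.0, 1.0]), ('knob_grip', [-1.0, 0.0]), ('loop_tip', [2.0, 0.0]), ('frame_offcut', [0.0, -4.0]), ('putty_tin', [-2.0, 2.0]), ('turntable', [-5.0, -0.0]), ('disc_centre', [1.0, -1.0]), ('knob_grip', [3.0, 2.0]), ('frame_offcut', [-2.0, -3.0]), ('putty_tin', [-1.0, -1.0]), ('turntable', [-0.0, 2.0]), ('disc_centre', [1.0, -1.0]), ('loop_tip', [1.0, -0.0]), ('frame_offcut', [-0.0, -3.0]), ('putty_tin', [0.0, 1.0]), ('turntable', [-1.0, 2.0])]
turn first dr [-0.    0.04 -0.01] then dp cm (new axes) [0.17 0.07 7.58] 6.15 [-0.5  0.7  0.6] [-0.2   0.66  1.03  0.03  1.89 -1.5 ] 0.599613625982658
```

View pics/w3.png

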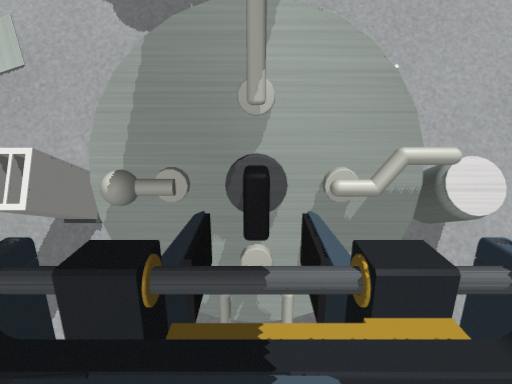

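The knob bar lies squarely between the fingers: bar at columns 245–270, fingers symmetric about column 256. I'll descend and grip.

```bash
python3 -m inch '{"claw":[0.2,0.2,0.2,0.2,0.2,-1,-1,-1,-1,-1,-1],"dp":[[0.1,0,2],[0,0,2],[0,0,2],[0,0,1.4],[0,0,0],[0,0,0],[0,0,0],[0,0,0],[0,0,0],[0,0,0],[0,0,0]],"dr":[[0,0,0],[0,0,0],[0,0,0],[0,0,0],[0,0,0],[0,0,0],[0,0,0],[0,0,0],[0,0,0],[0,0,0],[0,0,0]]}' 45; python3 d.py 0.005 0
```

```text
time_s: 7.25
tool_pos: [0.5918, -0.094, 0.165]
orientation: [-0.214, 0.126, 0.968, 0.028]
force: [2.0, 0.1, 2.2]
opening: 0.218
grip_force: 45.0
turn first dr [ 0.02  0.06 -0.01] then dp cm (new axes) [ 0.07  0.05 -0.  ] 7.25 [2.  0.1 2.2] [-0.19  0.63  1.24  0.03  1.7  -1.51] 0.21790513045502768
```

```bash
python3 -m inch '{"claw":[-1,-1,-1,-1],"dp":[[0,0,0.6],[0,0,0.7],[0,0,0],[0,0,0]],"dr":[[0,0,0],[0,0,0],[0,0,0],[0,0,0]]}'; python3 d.py -0.008 0
```

```text
time_s: 7.65
tool_pos: [0.5868, -0.0926, 0.1538]
orientation: [-0.213, 0.126, 0.968, 0.028]
force: [3.8, 0.6, 7.5]
opening: 0.217
grip_force: 45.0
turn first dr [ 0.02  0.16 -0.01] then dp cm (new axes) [0.07 0.05 0.07] 7.65 [3.8 0.6 7.5] [-0.19  0.63  1.27  0.03  1.67 -1.51] 0.21737809334438188
```

```bash
python3 -m inch '{"claw":[-1,-1,-1,-1],"dp":[[0,0,0.15],[0,0,0],[0,0,0],[0,0,0]],"dr":[[0,0,0],[0,0,0],[0,0,5],[0,0,5]]}'; python3 d.py -0.008 -10; python3 -c "
from h import *;s=arm.state();print(s['moment'])"
```

```text
time_s: 8.05
tool_pos: [0.5861, -0.0929, 0.1528]
orientation: [-0.215, 0.211, 0.953, 0.008]
force: [3.2, -2.2, 8.7]
opening: 0.216
grip_force: 45.0
turn first dr [ 0.    0.17 -0.2 ] then dp cm (new axes) [ 0.09  0.08 -0.05] 8.05 [ 3.2 -2.2  8.7] [-0.19  0.63  1.28  0.03  1.67 -1.33] 0.21565695972342044
[0.16439399 0.18179625 0.57062212]
```

```bash
python3 -m inch '{"claw":[-1,-1,-1],"dp":[[0,0,0],[0,0,0],[0,0,0]],"dr":[[0,0,5],[0,0,5],[0,0,5]]}'; python3 d.py -0.008 -25; python3 -c "
from h import *;s=arm.state();print(s['moment'])"; python3 w.py 4
```

```text
time_s: 8.35
tool_pos: [0.5858, -0.0935, 0.1528]
orientation: [-0.214, 0.334, 0.918, -0.02]
force: [2.7, -3.2, 8.8]
opening: 0.218
grip_force: 45.0
turn first dr [-0.02  0.16 -0.22] then dp cm (new axes) [ 0.11  0.12 -0.06] 8.35 [ 2.7 -3.2  8.8] [-0.19  0.63  1.28  0.03  1.67 -1.07] 0.21840251716685796
[-0.11165542  0.29618395  0.29093685]
turntable [([219.0, 275.0], 0.94)]
disc_centre []
knob_grip [([247.0, 256.0], 0.79)]
loop_tip []
frame_offcut []
putty_tin [([128.0, 487.0], 0.97)]
drip_cap []
bead_clip []
8.8 [-0.193  0.629  1.278  0.027  1.668 -1.072] [ 0.5858 -0.0935  0.1528] [-0.2143  0.3325  0.9182 -0.0198] [ 0.60115875 -0.06203013  0.3385827 ]
```

View pics/w4.png

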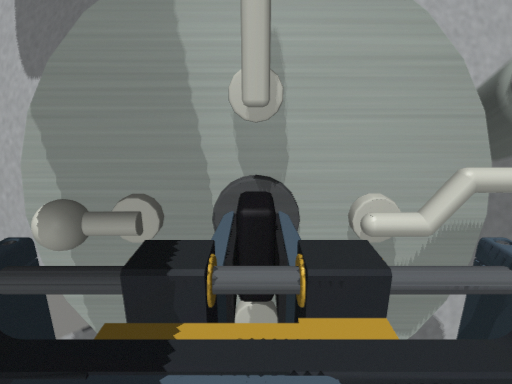

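The disc has turned with the gripper: the handles stay square to the tool and the knob is held at (247,256). Turning the remaining 65°.

```bash
python3 -m inch '{"claw":[-1,-1,-1,-1,-1,-1,-1,-1,-1,-1,-1],"dp":[[0,0,0],[0,0,0],[0,0,0],[0,0,0],[0,0,0],[0,0,0],[0,0,0],[0,0,0],[0,0,0],[0,0,0],[0,0,0]],"dr":[[0,0,7],[0,0,7],[0,0,7],[0,0,7],[0,0,7],[0,0,7],[0,0,7],[0,0,7],[0,0,6],[0,0,3],[0,0,0]]}'; python3 d.py -0.008 -90; python3 -c "
from h import *;s=arm.state();print(s['moment'])"
```

```text
time_s: 9.9
tool_pos: [0.5834, -0.0944, 0.1537]
orientation: [-0.171, 0.774, 0.595, -0.134]
force: [-5.4, -4.1, 12.1]
opening: 0.218
grip_force: 45.0
turn first dr [-0.15  0.21 -0.14] then dp cm (new axes) [ 0.31  0.18 -0.06] 9.9 [-5.4 -4.1 12.1] [-0.19  0.63  1.28  0.02  1.67  0.06] 0.21767022079483583
[-0.49262248  1.05644761  0.00995517]
```

```bash
python3 -m inch '{"claw":[-1,-1,-1,-1,-1],"dp":[[0.15,0.1,0],[0,0,-0.5],[0,0,-0.5],[0,0,-0.4],[0,0,0]],"dr":[[0,0,0],[0,0,0],[0,0,0],[0,0,0],[0,0,0]]}'; python3 d.py 0.005 -90; python3 -c "
from h import *;s=arm.state();print(s['moment'])"
```

```text
time_s: 10.4
tool_pos: [0.5887, -0.0957, 0.1655]
orientation: [-0.172, 0.773, 0.595, -0.137]
force: [-11.4, -7.7, 6.8]
opening: 0.217
grip_force: 45.0
turn first dr [-0.36  0.35 -0.17] then dp cm (new axes) [ 0.3   0.17 -0.06] 10.4 [-11.4  -7.7   6.8] [-0.19  0.63  1.24  0.02  1.71  0.07] 0.2165698063581768
[-0.80568993  1.09101219  0.52833754]
```

```bash
python3 -m inch '{"claw":[-1,-0.1,-0.1,-0.1,-0.1,-0.1,-0.1,-0.1,-0.1,-0.1,-0.1],"dp":[[-0.2,-0.1,0],[0,0,0],[0,0,0],[0,0,0],[0,0,0],[0,0,-2],[0,0,-3],[0,0,-4],[0,0,-4],[0,0,-3],[0,0,0]],"dr":[[0,0,0],[0,0,0],[0,0,0],[0,0,0],[0,0,0],[0,0,0],[0,0,0],[0,0,0],[0,0,0],[0,0,0],[0,0,0]]}'; python3 w.py 5
python3 - <<'E'
from h import *
p=arm.snapshot("scene");cv2.imwrite("pics/s2.png",cv2.resize(p["img"][90:290,130:390,::-1],None,fx=3,fy=3,interpolation=cv2.INTER_CUBIC)[:600,:780])
E
```

```text
time_s: 11.5
tool_pos: [0.6586, -0.1121, 0.3122]
orientation: [-0.168, 0.774, 0.596, -0.129]
force: [0.2, 0.3, -0.5]
opening: 0.445
grip_force: 0.0
turntable [([157.0, 283.0], 0.79), ([42.0, 197.0], 0.65)]
disc_centre [([168.0, 252.0], 0.62)]
knob_grip [([179.0, 253.0], 0.81)]
loop_tip []
frame_offcut [([279.0, 280.0], 0.66)]
putty_tin []
drip_cap [([40.0, 196.0], 0.71)]
bead_clip []
11.95 [-0.198  0.72   0.724  0.03   2.134  0.07 ] [ 0.6561 -0.1116  0.3087] [-0.172   0.7734  0.5955 -0.1326] [ 0.74764688 -0.05330079  0.46824648]
```

View pics/w5.png

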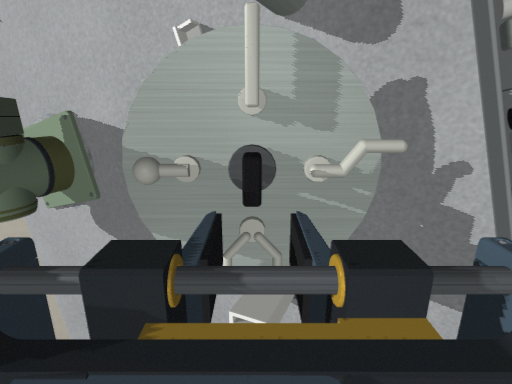

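View pics/s2.png

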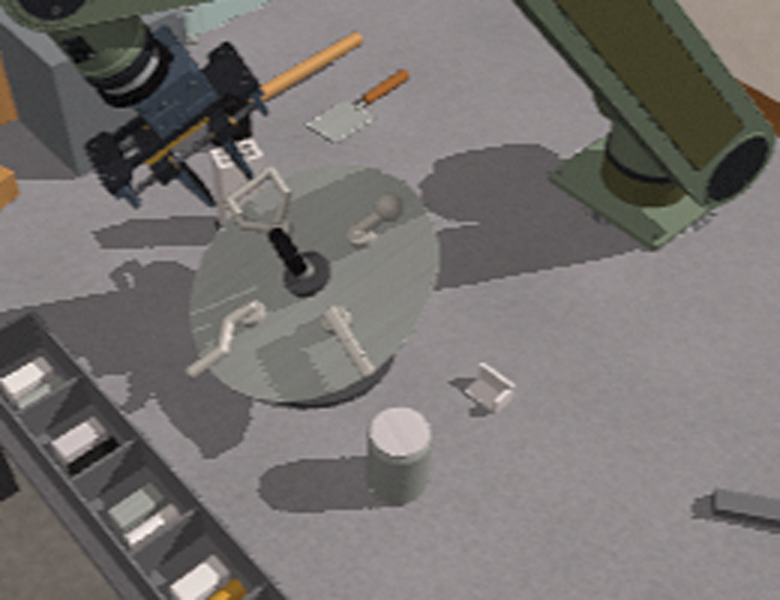

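The wrist view shows the knob bar at (180,252) clear of the fingers, and the loop at (250,252) pointing at the white offcut at (315,260). The scene crop shows the loop facing the offcut, the ball handle toward the robot, and the black bar standing off the collar. I'll check numerically that the knob is out and the bystanders haven't moved.

```bash
python3 - <<'E'
from h import *
o={"img":cv2.imread("pics/scene0.png")[:,:,::-1]}
p=arm.snapshot("scene");t=arm.snapshot("top")
a=np.array([np.sin(.4363)*np.cos(-.2566),np.sin(.4363)*np.sin(-.2566),np.cos(.4363)]);D=np.array([.5705,-.0875,.12])
for h in(.064,.05,.082,.068): print(h,np.round(proj(p,D+h*a),1))
for n,im in(("old",o["img"]),("new",p["img"])):
    m=np.zeros(im.shape[:2],bool);m[160:190,212:240]=True
    ys,xs=np.where(m&(im.max(2)<35));print(n,len(ys),ys.mean().round(1),xs.mean().round(1),ys.min(),xs.min(),ys.max(),xs.max())
r=arm.tip_of(p,"knob_grip");print([(x["pixel"],x["score"]) for x in r])
T0=cv2.imread("pics/top0.png")[:,:,::-1]
for nm in("drip_cap","mallet","suction_lifter","bead_clip","frame_offcut","putty_tin","loop_tip"):
    print(nm,[(np.round(x["pixel"]),round(x["score"],2)) for x in arm.tip_of(t,nm)[:2]])
S=np.hstack([cv2.resize(im[150:200,200:250,::-1],(390,390),interpolation=cv2.INTER_NEAREST) for im in(o["img"],p["img"])])
cv2.imwrite("pics/cmp.png",S)
E
```

```text
0.064 [173.8 225.4]
0.05 [175.8 227.1]
0.082 [171.2 223.2]
0.068 [173.3 224.9]
old 138 173.7 225.7 166 218 188 234
new 85 173.8 225.5 166 220 188 231
[([175.5, 223.6], 0.69)]
drip_cap [(array([215., 231.]), 0.53)]
mallet [(array([217., 234.]), 0.7)]
suction_lifter [(array([187., 145.]), 0.6)]
bead_clip [(array([233., 316.]), 0.47)]
frame_offcut [(array([203., 339.]), 0.83)]
putty_tin [(array([173., 229.]), 0.57)]
loop_tip [(array([195., 331.]), 0.7)]
```

View pics/cmp.png

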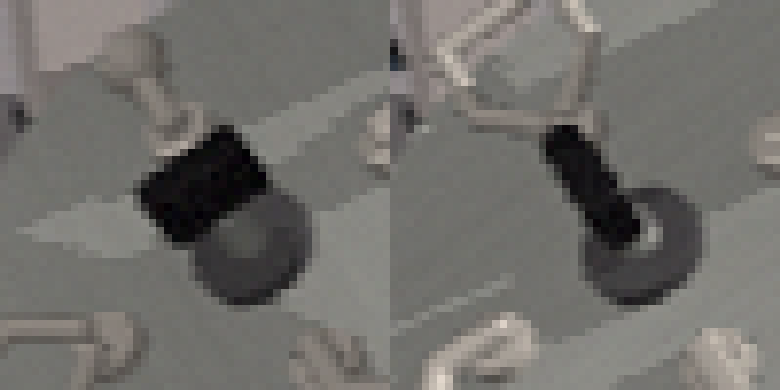

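In this before/after crop the bar's dark centroid is (173.7,225.7) before and (173.8,225.5) after. Pressed in, it would sit about 2 px lower, so the knob is fully out. The bystanders are in place to within network noise, except that no reliable mallet detection came back in the top view.

```bash
python3 -c "
from workcell import arm
print(arm.job_done(), arm.state()['time_s'])"
```

```text
the job is handed in; nothing more can be done
the job is handed in; nothing more can be done
```

The turntable is turned 90° clockwise so the loop handle faces the white frame offcut, the knob is fully out and the gripper is clear, and the job is handed in at about 12 s; the drip cap, bead clip and suction lifter are where they started, but the mallet and packer were not re-measured.

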